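# Set the calibration glassware back in its carrier

## Robot

A 6-joint arm with a two-finger parallel gripper is mounted at the origin on a cart in front of the work surface, level with it; the furniture and walls round the work are solid. World frame = base frame: x ahead of the robot, y to its left, z up, the work surface at z = 0. Lengths are in m, angles in rad, forces in N, time in s.
With the tool pointing down it reaches from about 0.3 to 0.875 m from the base axis. Payload 6.4 kg.
Tool frame: the origin (TCP) lies midway between the tips of the shut fingers; the grasp point (between the pads) lies 19 mm behind it (ctrl.pinch_z is the distance from the TCP to the grasp point, in m); z points along the fingers, y is the line along which they close (so a half turn about z gives the same grasp; the last joint's range is limited). The gripper opens to 85 mm and grips with 20 to 120 N. Pads are 22 mm wide; open, the fingers measure 114 mm over their backs; the gripper's body (76 mm by 85 mm) begins 54 mm behind the grasp point. The pads swing forward as they close: fully open they stand 13 mm farther back than shut.
Start: joints at [1.077, 0.181, 1.607, -0, 1.354, -0.206], TCP at [0.163, 0.551, 0.231] pointing down, gripper open.
Joint ranges: [-2.99, 2.99], [-0.89, 2.07], [0.3, 2.58], [-1.14, 4.28], [0, 2.63], [-3.12, 3.12]. Speed limits (rad/s): [2.57, 2.57, 3.01, 3.14, 3.14, 3.14].

## Interface

Orientations are given as a unit quaternion [w, x, y, z].
In Python, from bench import ctrl gives the robot as it stands.
- The arm moves only by the tool apply_moves, never from a script. Its argument "moves" is a list of rows, each an object with "jaw": the opening, from 0 (shut) to 1 (fully open); "offset": the shift along the tool's x, y, z in mm, a list of three; "rot": the turn, a rotation vector about the tool's x, y, z in degrees, a list of three. In form: [{"jaw": jaw, "offset": [dx, dy, dz], "rot": [ax, ay, az]}, ...]. A call has exactly 5 rows; each row shifts and turns the commanded pose from where the row before left it, along the tool's axes as they then stand; what a row does not reach is not made up. A row lasts 1/8 s, in which the tool goes at most 62.5 mm and 10.7 degrees, less where a joint would pass 70% of its speed; a pose out of reach is approached as far as the arm can. A call is refused whole if a number of a shift passes 62.5 or a number of a turn 10.7, either way. A call with a gripper value outside its range is refused whole. The fingers move at their own pace and stop on an object; the grip force is fixed at half the most. Time passes only in rows, so rows that do not move let the fingers close, or fill a call up. It gives the time, the measured TCP pose, the force, the opening and the grip force at its end, in the units of the state.
- ctrl.get_obs(): the state, without advancing time (a new reading comes with each control period).
- ctrl.camera(name): name is "side" or "top" or "wrist"; returns (picture, depth): 400x640x3 uint8, red, green, blue; 400x640 float32, m along the optical axis (not along the pixel's ray), 0 where there is no reading.
- ctrl.camera_params(name): a dict with "K" (3x3 intrinsics, pixels), "dist" ([k1, k2, p1, p2, k3] as OpenCV has them; the pictures are not rectified), "cam_to_world" (4x4, takes a point from camera to world coordinates); the wrist camera has in their place "mount" (4x4, takes a point from camera to tool coordinates, whose origin is the TCP and whose axes are the flange's). Camera axes: x right, y down, z forward; pixel columns grow to the right and rows downward; lengths in m; the calibration is good to about 2 mm. A picture is of the moment at which its call begins: read the wrist's pose just before it. camera_params takes no time and is no camera call.
- ctrl.hand_in(): hands the job in; it is judged then, once.
Trained networks look in the newest picture that a camera, given by its name, has taken for a name from the list of things; names that differ only in an ending like _2 or _b are one class to them, and where a whole thing is asked for, a point or a joint stands for the part that bears it (a point fixed in the world has none). Each returns a list of dicts, best first, with "score" (0 to 1); they miss things now and then, are a little off and sometimes report something else, mostly with a low value. They report only what shows in the picture. A call takes as long as a camera call. They do not tell look-alikes from the thing itself.
- ctrl.outline_of(camera, target): "region" (400x640 bool, what is visible of it) and "position" ([column, row] in pixels, amid what is visible of it).
The state is a dict: "time_s": time; "q": joint angles; "dq": joint speeds; "joint_efforts": joint torques, N m; "eef_pos": TCP position; "eef_rot": TCP orientation; "wrist_force": force on the tool from outside, world axes, zero at the start; "torque": the same for the moment, N m; "opening": opening from 0.0 (shut) to 1.0 (fully open); "grasp_force": force on a finger pad.
Only numpy, scipy, OpenCV 4.12 (cv2) and the standard library are available. Lean on these libraries where they do the work, as an engineer would, in place of code of your own. Each camera call takes 0.05 s, during which the arm holds its last target. There are 200 camera calls.

## Task

Get the calibration set ready in its four-well carrier: the white-capped stock vial and the three stoppered volumetric flasks must each stand upright, right down in the well made for their size (vial yellow, 25 ml red, 50 ml blue, 100 ml green); the vial and the 50 ml flask were put back in wrong wells, where they take up another's place. Keep the glass upright and lower each piece into its well before you let go. Leave the black-capped sample bottle and the beaker beside the flasks where they are.

Things in the scene. Friction and masses are not known exactly. Their poses are not given: they have to be found in the camera images.
- vial_grip (a point): Stock vial, loose: small clear glass vial with white screw cap, 78 mm tall, body 29 mm across (fingers meet it 32 mm apart) up to 62 mm above its foot. It starts in the red well, where it does not belong; belongs in the yellow well. This point: on its axis, 47 mm above the foot, where it is gripped across the body from above (any yaw); z up along the axis.
- flask_25_grip (a point): 25 ml volumetric flask, loose, 124 mm tall: clear glass bulb 41 mm across, 46 mm high, flat foot; straight neck 11 mm thick, teal stopper on top. The smallest of the three stoppered flasks. It stands on the bench at the start. Belongs in the red well. This point: on its axis, on the neck, 92 mm above the foot, where it is gripped from above (any yaw); z up along the axis.
- flask_50_grip (a point): 50 ml volumetric flask, loose, 150 mm tall: clear glass bulb 49 mm across, 56 mm high, flat foot; straight neck 14 mm thick, teal stopper on top. The middle one of the three. At the start it stands in the green well, where it does not belong. Belongs in the blue well. This point: on its axis, on the neck, 114 mm above the foot, where it is gripped from above (any yaw); z up along the axis.
- flask_100_grip (a point): 100 ml volumetric flask, loose, 187 mm tall: clear glass bulb 62 mm across, 70 mm high, flat foot; straight neck 17 mm thick, teal stopper on top. The tallest of the three. It stands on the bench at the start. Belongs in the green well. This point: on its axis, on the neck, 150 mm above the foot, where it is gripped from above (any yaw); z up along the axis.
- well_vial (a point): The yellow well, for the stock vial: round pocket 40 mm across, yellow liner flared to 49 mm at the mouth, 20 mm deep, dark floor, in a white block 94 mm square, one of four set 2 x 2 in a low fixed tray (198 mm sides, block tops 33 mm above the bench, neighbours 96 mm apart). This point: middle of the well's floor, 13 mm above the bench; x, y along the block's sides, z up.
- well_25 (a point): The red well, for the 25 ml flask: round pocket 48 mm across, red liner flared to 57 mm at the mouth, 20 mm deep, dark floor, in a white block 94 mm square, one of four set 2 x 2 in a low fixed tray (198 mm sides, block tops 33 mm above the bench, neighbours 96 mm apart). The stock vial stands in it at the start. This point: middle of the well's floor, 13 mm above the bench; x, y along the block's sides, z up.
- well_50 (a point): The blue well, for the 50 ml flask: round pocket 57 mm across, blue liner flared to 66 mm at the mouth, 20 mm deep, dark floor, in a white block 94 mm square, one of four set 2 x 2 in a low fixed tray (198 mm sides, block tops 33 mm above the bench, neighbours 96 mm apart). This point: middle of the well's floor, 13 mm above the bench; x, y along the block's sides, z up.
- well_100 (a point): The green well, for the 100 ml flask: round pocket 70 mm across, green liner flared to 79 mm at the mouth, 20 mm deep, dark floor, in a white block 94 mm square, one of four set 2 x 2 in a low fixed tray (198 mm sides, block tops 33 mm above the bench, neighbours 96 mm apart). The 50 ml flask stands in it at the start. This point: middle of the well's floor, 13 mm above the bench; x, y along the block's sides, z up.
- sample_bottle_mid (a point): A bystander: white translucent sample bottle with black cap, 42 mm across, 93 mm tall, loose on the bench beside the flasks. Stays where it is. This point is its centre, 46 mm above its foot.
- beaker_mid (a point): A bystander: 50 ml glass beaker, 46 mm across, 56 mm tall, loose on the bench beside the flasks. Stays where it is. This point is its centre, 28 mm above its foot.
Mind the look-alikes: they are no part of the job. Leave any brown or purple look-alike of the part that bears vial_grip alone.

How it is judged:
By the outcome, as a careful person would: the job done as asked, in the order asked, and still so for the second after the job is handed in, with the robot touching nothing.
It also fails if it takes over 112 s, if anything falls off the work surface, if the arm or the gripper's body presses on something with over 40 N, if the wrist force passes 120 N, or if a joint passes its speed limit or range.

## Working session

There is one attempt and no reset: what is moved stays moved. The work goes in short steps, Python scripts to look and compute and a tool call to move; the robot and the scene stay as the last step left them, time stands still between calls to the robot, and variables do not carry over. Pictures are saved under pics/ and viewed, at most 14 in all, crops included, and the job is handed in when it is done.

Besides the shell and the picture viewer there is one more tool, called after "Emit:" as a command line: name --argument value ..., lists and objects as JSON in quotes. apply_moves: Moves the arm, as the interface text tells. Its arguments: {"type":"object","properties":{"moves":{"type":"array"}},"required":["moves"]}

```bash
ls; mkdir -p pics
cat > h.py <<'E'
import numpy as np, cv2
from bench import ctrl
from scipy.spatial.transform import Rotation as R
def cam2w(name):
    p=ctrl.camera_params(name)
    if 'cam_to_world' in p: return p,np.array(p['cam_to_world'])
    o=ctrl.get_obs(); T=np.eye(4); q=o['eef_rot']; T[:3,:3]=R.from_quat([q[1],q[2],q[3],q[0]]).as_matrix(); T[:3,3]=o['eef_pos']
    return p,T@np.array(p['mount'])
def ray(name,uv,PT=None):
    p,T=PT or cam2w(name)
    n=cv2.undistortPoints(np.array(uv,float).reshape(-1,1,2),np.array(p['K']),np.array(p['dist'])).reshape(-1,2)
    d=np.c_[n,np.ones(len(n))]@T[:3,:3].T
    return T[:3,3],d
def onz(name,uv,z,PT=None):
    o,d=ray(name,uv,PT); return o+d*((z-o[2])/d[:,2])[:,None]
def cloud(name,depth,PT=None):
    p,T=PT or cam2w(name)
    v,u=np.mgrid[:400,:640]; o,d=ray(name,np.stack([u,v],-1).reshape(-1,2),(p,T))
    return (o+d*depth.reshape(-1,1)).reshape(400,640,3)
def save(n,im): cv2.imwrite('pics/'+n,im[...,::-1])
E
python3 - <<'E'
from h import *
np.set_printoptions(precision=3,suppress=True)
for c in ['top','side']:
    im,d=ctrl.camera(c); save(c+'0.png',im)
    P=cloud(c,d)
    print(c,cam2w(c)[1][:3,3])
    for t in ['vial_grip','flask_25_grip','flask_50_grip','flask_100_grip','well_vial','well_25','well_50','well_100','sample_bottle_mid','beaker_mid']:
        for r in ctrl.outline_of(c,t)[:3]:
            m=r['region']; pts=P[m&(d>0)]
            print(t,round(r['score'],2),np.round(r['position']),m.sum(), np.median(pts,0) if len(pts) else None, np.percentile(pts[:,2],98) if len(pts) else None)
E
```

```text
pics
top [ 0.314 -0.256  1.187]
vial_grip 0.73 [455. 206.] 164 [ 0.577 -0.597  0.027] 0.0814364397404632
vial_grip 0.65 [308. 248.] 104 [ 0.406 -0.227  0.09 ] 0.09563097961652821
vial_grip 0.65 [440. 224.] 134 [ 0.518 -0.564  0.046] 0.08152930969238094
flask_25_grip 0.45 [258. 178.] 200 [ 0.582 -0.054  0.037] 0.12297879847338704
flask_50_grip 0.49 [281. 226.] 249 [ 0.454 -0.149  0.058] 0.1633994434671814
flask_100_grip 0.76 [230. 206.] 501 [ 0.49  -0.009  0.056] 0.18652230001357503
well_vial 0.35 [294. 232.] 955 [ 0.457 -0.154  0.032] 0.03827503591613723
well_25 0.75 [333. 222.] 1226 [ 0.492 -0.28   0.032] 0.03739729207096807
well_25 0.71 [290. 231.] 962 [ 0.46  -0.151  0.032] 0.03862151682603258
well_25 0.56 [316. 247.] 1197 [ 0.409 -0.232  0.033] 0.03932504156597917
well_50 0.75 [333. 222.] 1226 [ 0.492 -0.28   0.032] 0.03739729207096807
well_50 0.71 [290. 231.] 962 [ 0.46  -0.151  0.032] 0.03862151682603258
well_50 0.56 [316. 247.] 1197 [ 0.409 -0.232  0.033] 0.03932504156597917
well_100 0.75 [333. 222.] 1226 [ 0.492 -0.28   0.032] 0.03739729207096807
well_100 0.71 [290. 231.] 962
[... 1005 characters left out ...]
409 -0.237  0.033] 0.03600555320027309
well_25 0.69 [316. 229.] 1074 [ 0.495 -0.277  0.032] 0.03599627683055386
well_50 0.88 [305. 199.] 301 [ 0.485 -0.148  0.033] 0.03635247505517963
well_50 0.73 [280. 225.] 886 [ 0.409 -0.237  0.033] 0.03600555320027309
well_50 0.69 [316. 229.] 1074 [ 0.495 -0.277  0.032] 0.03599627683055386
well_100 0.88 [305. 199.] 301 [ 0.485 -0.148  0.033] 0.03635247505517963
well_100 0.73 [280. 225.] 886 [ 0.409 -0.237  0.033] 0.03600555320027309
well_100 0.69 [316. 229.] 1074 [ 0.495 -0.277  0.032] 0.03599627683055386
sample_bottle_mid 0.88 [312. 152.] 399 [0.551 0.065 0.049] 0.09407216584563499
beaker_mid 0.78 [344. 158.] 288 [0.643 0.024 0.038] 0.056666699987260115
```

Run:
```python
import cv2
t=cv2.imread('pics/top0.png'); s=cv2.imread('pics/side0.png')
cv2.imwrite('pics/a.png',cv2.resize(t[130:280,190:490],None,fx=2.6,fy=2.6,interpolation=cv2.INTER_CUBIC))
cv2.imwrite('pics/b.png',cv2.resize(s[130:350,220:420],None,fx=2.7,fy=2.7,interpolation=cv2.INTER_CUBIC))
```

```text
(no output)
```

View pics/a.png

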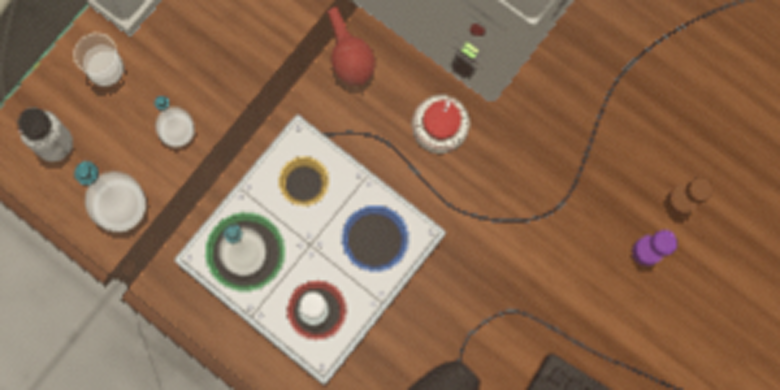

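View pics/b.png

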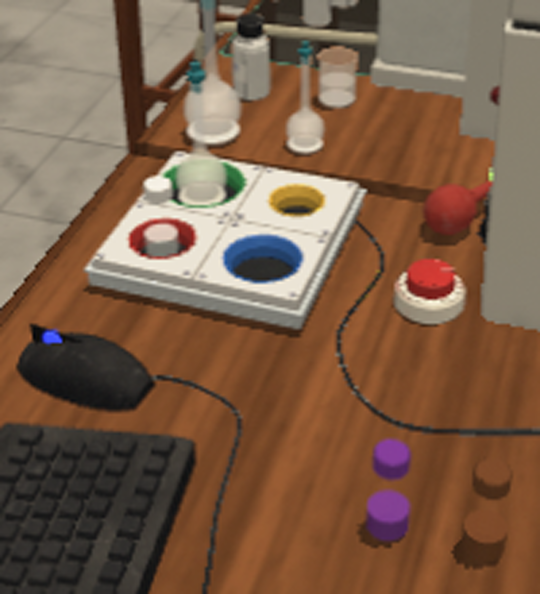

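The top crop shows the white-capped vial in the red well at full-picture pixel (308,248). The candidates for it are the purple look-alike at (440,224), the brown one at (455,206) and the white cap, so I choose the white one. The 50 ml flask is in green (281,226), the 25 ml at (258,178) and the 100 ml at (230,206). Yellow and blue are empty.

```bash
cat > m1.py <<'E'
from h import *
np.set_printoptions(precision=4,suppress=True)
ims={c:cv2.imread(f'pics/{c}0.png') for c in ['top','side']}
box={'top':(165,285,255,370),'side':(180,270,245,365)}
def hue(c,lo,hi,smin=90,b=None,vmin=40):
    h=cv2.cvtColor(ims[c],cv2.COLOR_BGR2HSV); m=(h[...,0]>=lo)&(h[...,0]<=hi)&(h[...,1]>=smin)&(h[...,2]>vmin)
    k=np.zeros_like(m); y0,y1,x0,x1=b or box[c]; k[y0:y1,x0:x1]=1
    return m&k
res={}
for c in ims:
    # restrict to the white board hull
    h=cv2.cvtColor(ims[c],cv2.COLOR_BGR2HSV); w=((h[...,1]<45)&(h[...,2]>150)).astype(np.uint8)
    k=np.zeros_like(w); y0,y1,x0,x1=box[c]; k[y0:y1,x0:x1]=1; w=cv2.morphologyEx(w*k,cv2.MORPH_OPEN,np.ones((3,3)))
    cs,_=cv2.findContours(cv2.morphologyEx(w,cv2.MORPH_CLOSE,np.ones((5,5))),0,2)
    hull=cv2.convexHull(max(cs,key=cv2.contourArea)); k[:]=0; cv2.fillConvexPoly(k,hull,1); k=cv2.erode(k,np.ones((5,5)))>0
    for n,lo,hi in [('yellow',18,32),('green',50,78),('blue',98,118),('red',170,180)]:
        m=hue(c,lo,hi)&k
        if n=='red': m|=hue(c,0,5)&k
        v,u=np.nonzero(m)
        pts=np.c_[u,v].astype(np.float32); hu=cv2.convexHull(pts).reshape(-1,2)
        X=onz(c,hu,.033)[:,:2]
        # circle from outer hull at mouth plane
        A=np.c_[2*X,np.ones(len(X))]; s=np.linalg.lstsq(A,(X**2).sum(1),rcond=None)[0]
        print(c,n,len(u),s[:2],'R',np.sqrt(s[2]+s[0]**2+s[1]**2))
E
python3 m1.py
python3 - <<'E'
from h import *
np.set_printoptions(precision=3,suppress=True)
# teal stoppers in both cams
for c in ['top','side']:
    h=cv2.cvtColor(cv2.imread(f'pics/{c}0.png'),cv2.COLOR_BGR2HSV)
    m=((h[...,0]>82)&(h[...,0]<100)&(h[...,1]>90)&(h[...,2]>50)).astype(np.uint8)
    n,l,st,ce=cv2.connectedComponentsWithStats(m)
    for i in range(1,n):
        if st[i,4]>8:
            print(c,ce[i],st[i], [tuple(onz(c,[ce[i]],z)[0,:2].round(3)) for z in (.116,.155,.178)])
o=ctrl.get_obs(); print(o['time_s'],o['eef_pos'],o['eef_rot'])
im,d=ctrl.camera('top'); P=cloud('top',d)
for x in np.arange(.2,.9,.1):
    print(round(x,1),[ (lambda s: round(float(s.max()),2) if len(s) else None)(P[(d>0)&(abs(P[...,0]-x)<.05)&(abs(P[...,1]-y)<.05)][:,2]) for y in np.arange(-.5,.7,.1)])
E
```

```text
top yellow 146 [ 0.5427 -0.1966] R 0.0255296464498551
top green 15 [ 0.461  -0.1447] R 0.035545069716800895
top blue 70 [ 0.4932 -0.2789] R 0.032217000431124715
top red 139 [ 0.4111 -0.2289] R 0.029022589438174477
side yellow 185 [ 0.5428 -0.1957] R 0.026802213440966546
side green 68 [ 0.4603 -0.1482] R 0.039301750974821845
side blue 273 [ 0.4929 -0.2787] R 0.03444777853232676
side red 157 [ 0.4107 -0.2289] R 0.03054026122232266
top [37.375 15.812] [35 13  6  7 32] [(np.float64(0.954), np.float64(0.646)), (np.float64(0.93), np.float64(0.613)), (np.float64(0.917), np.float64(0.594))]
top [221.5 195. ] [220 193   4   5  18] [(np.float64(0.507), np.float64(0.015)), (np.float64(0.5), np.float64(0.005)), (np.float64(0.496), np.float64(-0.001))]
top [601.833 377.25 ] [600 376   5   4  12] [(np.float64(0.189), np.float64(-0.972)), (np.float64(0.193), np.float64(-0.946)), (np.float64(0.196), np.float64(-0.931))]
side [296.02  124.816] [293 120   7  10  49] [(np.float64(0.513), np.float64(0.124)), (np.float64(0.5), np.float64(0.036)), (np.float64(0.492), np.float64(-0.016))]
side [332.412 148
[... 208 characters left out ...]
4(0.469), np.float64(-0.079)), (np.float64(0.459), np.float64(-0.152)), (np.float64(0.453), np.float64(-0.196))]
1.1 [0.163 0.551 0.231] [-0.     0.143  0.99   0.   ]
0.2 [0.03, 0.01, 0.01, -0.0, 0.0, 0.0, 0.0, 0.0, -0.7, -0.7, -0.7, -0.71]
0.3 [0.04, 0.04, 0.04, 0.04, 0.01, -0.7, -0.7, -0.7, -0.7, -0.7, -0.71, -0.7]
0.4 [0.04, 0.03, 0.04, 0.1, 0.07, 0.01, 0.0, -0.7, -0.7, -0.7, -0.71, -0.7]
0.5 [0.01, 0.01, 0.04, 0.16, 0.17, 0.19, 0.1, 0.02, 0.0, -0.7, -0.71, -0.7]
0.6 [0.01, 0.04, 0.04, 0.04, 0.12, 0.13, 0.34, 0.33, 0.02, 0.01, -0.7, -0.7]
0.7 [0.01, 0.47, 0.47, 0.46, 0.24, 0.39, 0.39, 0.39, 0.34, 0.02, 0.01, 0.01]
0.8 [0.47, 0.48, 0.48, 0.48, 0.34, 0.39, 0.4, 0.39, 0.38, 0.01, 0.01, 0.01]
```

Emit:
apply_moves --moves '[{"jaw": 0.65,"offset": [-30.5,-45,0],"rot": [0,0,0]},{"jaw": 0.65,"offset": [-30.5,-45,0],"rot": [0,0,0]},{"jaw": 0.65,"offset": [-30.5,-45,0],"rot": [0,0,0]},{"jaw": 0.65,"offset": [-30.5,-45,0],"rot": [0,0,0]},{"jaw": 0.65,"offset": [-30.5,-45,0],"rot": [0,0,0]}]'

```text
time_s: 1.78
eef_pos: [0.2458, 0.2909, 0.2315]
eef_rot: [0.0, 0.143, 0.99, 0.0]
wrist_force: [1.2, 0.0, -0.3]
opening: 0.647
grasp_force: 0.0
```

Emit:
apply_moves --moves '[{"jaw": 0.65,"offset": [-30.5,-45,0],"rot": [0,0,0]},{"jaw": 0.65,"offset": [-30.5,-45,0],"rot": [0,0,0]},{"jaw": 0.65,"offset": [-30.5,-45,0],"rot": [0,0,0]},{"jaw": 0.65,"offset": [-30.5,-45,0],"rot": [0,0,0]},{"jaw": 0.65,"offset": [-30.5,-45,0],"rot": [0,0,0]}]'

```text
time_s: 2.4
eef_pos: [0.3283, 0.0315, 0.2318]
eef_rot: [0.001, 0.144, 0.99, -0.0]
wrist_force: [0.7, 0.5, 0.9]
opening: 0.652
grasp_force: 0.0
```

Emit:
apply_moves --moves '[{"jaw": 0.65,"offset": [-30.5,-45,0],"rot": [0,0,0]},{"jaw": 0.65,"offset": [-30.5,-45,0],"rot": [0,0,0]},{"jaw": 0.65,"offset": [-30.5,-45,0],"rot": [0,0,0]},{"jaw": 0.65,"offset": [-30.5,-45,0],"rot": [0,0,0]},{"jaw": 0.65,"offset": [0,0,0],"rot": [0,0,0]}]'

```text
time_s: 3.02
eef_pos: [0.3943, -0.1771, 0.2312]
eef_rot: [-0.0, 0.145, 0.989, -0.0]
wrist_force: [0.5, -0.1, 0.1]
opening: 0.649
grasp_force: 0.0
```

```bash
cat >> h.py <<'E'
np.set_printoptions(precision=4,suppress=True)
def toolR():
    q=ctrl.get_obs()['eef_rot']; return R.from_quat([q[1],q[2],q[3],q[0]]).as_matrix()
def togo(t):
    o=ctrl.get_obs(); print('t',round(o['time_s'],2),'pos',o['eef_pos'],'open',round(o['opening'],3),'gf',round(o['grasp_force'],1),'F',np.round(o['wrist_force'],1),'tilt',toolR()[:,2])
    print('  offset mm',np.round(toolR().T@(np.array(t)-o['eef_pos'])*1000,1))
def wlook(name,targets=()):
    PT=cam2w('wrist'); im,d=ctrl.camera('wrist'); save(name,im); P=cloud('wrist',d,PT)
    for t in targets:
        for r in ctrl.outline_of('wrist',t)[:3]:
            m=r['region']; pts=P[m&(d>0)]
            if len(pts)<5: continue
            top=np.percentile(pts[:,2],97); tp=pts[pts[:,2]>top-.006]
            print(t,round(r['score'],2),np.round(r['position']),m.sum(),'topz',top.round(4),'top mid',(tp.max(0)+tp.min(0))[:2]/2,'med',np.median(pts,0))
    return im,d,P,PT
E
python3 - <<'E'
from h import *
togo([.409,-.231,.041])
wlook('w1.png',['vial_grip','flask_50_grip'])
E
```

```text
t 3.02 pos [ 0.3943 -0.1771  0.2312] open 0.649 gf 0.0 F [ 0.5 -0.1  0.1] tilt [-0.0002 -0.0005 -1.    ]
  offset mm [-29.6 -47.3 190.3]
vial_grip 0.84 [275. 198.] 830 topz 0.0918 top mid [ 0.4089 -0.2252] med [ 0.4062 -0.2226  0.0843]
vial_grip 0.72 [ 84. 325.] 856 topz 0.078 top mid [ 0.5212 -0.5673] med [ 0.5199 -0.5614  0.0241]
flask_50_grip 0.61 [351. 216.] 1618 topz 0.1521 top mid [ 0.4281 -0.1499] med [ 0.4525 -0.1468  0.0572]
```

View pics/w1.png

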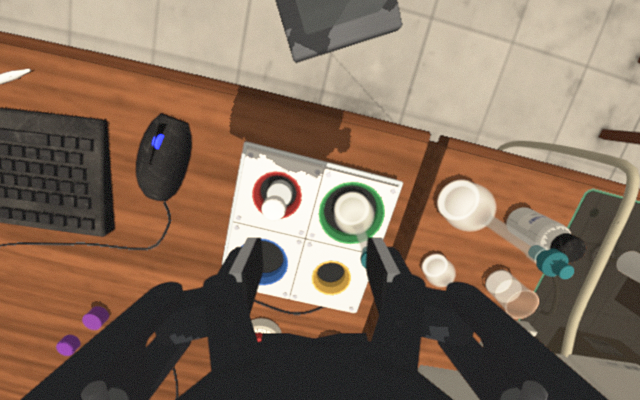

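Emit:
apply_moves --moves '[{"jaw": 0.65,"offset": [-28.5,-44.6,0],"rot": [0,0,0]},{"jaw": 0.65,"offset": [0,0,50],"rot": [0,0,0]},{"jaw": 0.65,"offset": [0,0,50],"rot": [0,0,0]},{"jaw": 0.65,"offset": [0,0,30],"rot": [0,0,0]},{"jaw": 0.65,"offset": [0,0,0],"rot": [0,0,0]}]'

```text
time_s: 3.8
eef_pos: [0.407, -0.2221, 0.0995]
eef_rot: [-0.002, 0.143, 0.99, 0.002]
wrist_force: [0.3, 0.3, 1.1]
opening: 0.652
grasp_force: 0.0
```

Run:
```python
from h import *
togo([.409,-.228,.041])
im,d,P,PT=wlook('w2.png',['vial_grip'])
```

```text
t 3.8 pos [ 0.407  -0.2221  0.0995] open 0.652 gf 0.0 F [0.3 0.3 1.1] tilt [-0.0038  0.0037 -1.    ]
  offset mm [-3.9 -5.3 58.5]
vial_grip 0.88 [310. 228.] 2586 topz 0.0916 top mid [ 0.409 -0.226] med [ 0.4056 -0.2244  0.0871]
vial_grip 0.82 [ 36. 375.] 486 topz 0.0243 top mid [ 0.5165 -0.5684] med [ 0.5124 -0.5627  0.0198]
```

Emit:
apply_moves --moves '[{"jaw": 0.65,"offset": [-3,-3.5,20],"rot": [0,0,0]},{"jaw": 0.65,"offset": [0,0,38],"rot": [0,0,0]},{"jaw": 0.65,"offset": [0,0,0],"rot": [0,0,0]},{"jaw": 0.3,"offset": [0,0,0],"rot": [0,0,0]},{"jaw": 0.3,"offset": [0,0,0],"rot": [0,0,0]}]'

```text
time_s: 4.53
eef_pos: [0.4119, -0.2301, 0.0458]
eef_rot: [0.002, 0.143, 0.99, -0.001]
wrist_force: [-0.8, 0.9, 4.8]
opening: 0.35
grasp_force: 59.1
```

Emit:
apply_moves --moves '[{"jaw": 0.2,"offset": [0,0,0],"rot": [0,0,0]},{"jaw": 0.2,"offset": [0,0,0],"rot": [0,0,0]},{"jaw": 0.2,"offset": [0,0,0],"rot": [0,0,0]},{"jaw": 0.2,"offset": [0,0,0],"rot": [0,0,0]},{"jaw": 0.2,"offset": [0,0,-10],"rot": [0,0,0]}]'

```text
time_s: 5.15
eef_pos: [0.4108, -0.2293, 0.0546]
eef_rot: [0.0, 0.143, 0.99, -0.0]
wrist_force: [-0.2, -0.5, -1.0]
opening: 0.352
grasp_force: 59.5
```

Emit:
apply_moves --moves '[{"jaw": 0.2,"offset": [0,0,-40],"rot": [0,0,0]},{"jaw": 0.2,"offset": [0,0,-50],"rot": [0,0,0]},{"jaw": 0.2,"offset": [0,0,-30],"rot": [0,0,0]},{"jaw": 0.2,"offset": [-40,23,0],"rot": [0,0,0]},{"jaw": 0.2,"offset": [-40,23,0],"rot": [0,0,0]}]'

```text
time_s: 5.78
eef_pos: [0.5018, -0.2081, 0.1761]
eef_rot: [0.002, 0.144, 0.99, -0.001]
wrist_force: [-0.6, -1.1, -0.4]
opening: 0.354
grasp_force: 59.5
```

Emit:
apply_moves --moves '[{"jaw": 0.2,"offset": [-37,23,0],"rot": [0,0,0]},{"jaw": 0.2,"offset": [0,0,20],"rot": [0,0,0]},{"jaw": 0.2,"offset": [0,0,30],"rot": [0,0,0]},{"jaw": 0.2,"offset": [0,0,0],"rot": [0,0,0]},{"jaw": 0.2,"offset": [0,0,0],"rot": [0,0,0]}]'

```text
time_s: 6.4
eef_pos: [0.5428, -0.1965, 0.125]
eef_rot: [0.001, 0.143, 0.99, -0.0]
wrist_force: [-0.0, -0.6, -0.8]
opening: 0.352
grasp_force: 59.5
```

Run:
```python
from h import *
togo([.5427,-.196,.0446])
im,d,P,PT=wlook('w3.png',['vial_grip','flask_50_grip','well_vial'])
```

```text
t 6.4 pos [ 0.5428 -0.1965  0.125 ] open 0.352 gf 59.5 F [-0.  -0.6 -0.8] tilt [ 0.0016 -0.001  -1.    ]
  offset mm [ 0.4  0.5 80.4]
vial_grip 0.93 [314. 262.] 5335 topz 0.171 top mid [ 0.5394 -0.1949] med [ 0.5361 -0.1937  0.1649]
vial_grip 0.39 [  3. 316.] 47 topz 0.0108 top mid [ 0.5877 -0.5879] med [ 0.5878 -0.5872  0.007 ]
flask_50_grip 0.89 [354.  66.] 5286 topz 0.1627 top mid [ 0.4596 -0.1454] med [ 0.4613 -0.1486  0.0645]
well_vial 0.93 [311. 180.] 9474 topz 0.0342 top mid [ 0.5403 -0.1966] med [ 0.5313 -0.1931  0.0327]
```

View pics/w3.png

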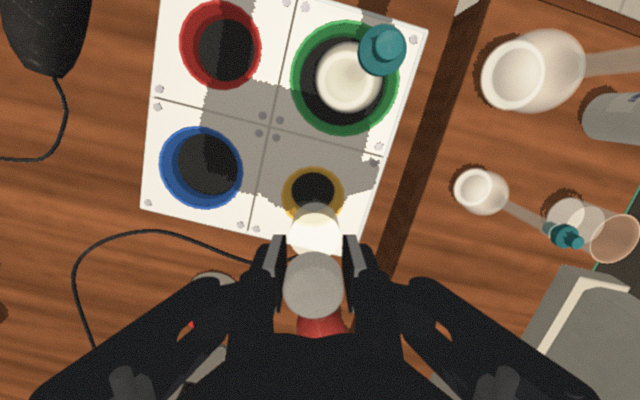

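Emit:
apply_moves --moves '[{"jaw": 0.2,"offset": [-2,0,30],"rot": [0,0,0]},{"jaw": 0.2,"offset": [0,0,30],"rot": [0,0,0]},{"jaw": 0.2,"offset": [0,0,10],"rot": [0,0,0]},{"jaw": 0.2,"offset": [0,0,7],"rot": [0,0,0]},{"jaw": 0.2,"offset": [0,0,2],"rot": [0,0,0]}]'

```text
time_s: 7.22
eef_pos: [0.5449, -0.197, 0.0458]
eef_rot: [0.001, 0.143, 0.99, -0.0]
wrist_force: [-3.6, 2.6, 13.7]
opening: 0.348
grasp_force: 60.9
```

Emit:
apply_moves --moves '[{"jaw": 0.2,"offset": [0,0,1],"rot": [0,0,0]},{"jaw": 0.2,"offset": [0,0,0.5],"rot": [0,0,0]},{"jaw": 0.2,"offset": [0,0,0],"rot": [0,0,0]},{"jaw": 0.2,"offset": [0,0,0],"rot": [0,0,0]},{"jaw": 0.2,"offset": [0,0,0],"rot": [0,0,0]}]'

```text
time_s: 7.85
eef_pos: [0.5451, -0.1971, 0.0458]
eef_rot: [0.001, 0.143, 0.99, -0.0]
wrist_force: [-5.3, 3.5, 13.2]
opening: 0.349
grasp_force: 61.0
```

Emit:
apply_moves --moves '[{"jaw": 0.45,"offset": [0,0,0],"rot": [0,0,0]},{"jaw": 0.65,"offset": [0,0,0],"rot": [0,0,0]},{"jaw": 0.65,"offset": [0,0,0],"rot": [0,0,0]},{"jaw": 0.65,"offset": [0,0,-20],"rot": [0,0,0]},{"jaw": 0.65,"offset": [0,0,-40],"rot": [0,0,0]}]'

```text
time_s: 8.48
eef_pos: [0.5429, -0.196, 0.1027]
eef_rot: [-0.002, 0.143, 0.99, 0.001]
wrist_force: [1.2, -0.3, 0.5]
opening: 0.65
grasp_force: 0.0
```

Emit:
apply_moves --moves '[{"jaw": 0.65,"offset": [0,0,-50],"rot": [0,0,0]},{"jaw": 0.65,"offset": [0,0,-50],"rot": [0,0,0]},{"jaw": 0.65,"offset": [48,12,0],"rot": [0,0,0]},{"jaw": 0.65,"offset": [48,12,0],"rot": [0,0,0]},{"jaw": 0.65,"offset": [0,0,0],"rot": [0,0,0]}]'

```text
time_s: 9.1
eef_pos: [0.4564, -0.1444, 0.2034]
eef_rot: [-0.0, 0.143, 0.99, 0.0]
wrist_force: [0.4, 0.2, 0.4]
opening: 0.652
grasp_force: 0.0
```

Run:
```python
from h import *
togo([.460,-.146,.108])
im,d,P,PT=wlook('w4.png',['vial_grip','flask_50_grip'])
m=(d>0)&(P[...,2]>.13)&(np.hypot(P[...,0]-.46,P[...,1]+.147)<.03)&(P[...,2]<.17)
print(m.sum(),P[m].min(0),P[m].max(0))
h=cv2.cvtColor(im,cv2.COLOR_RGB2HSV); t=(h[...,0]>82)&(h[...,0]<100)&(h[...,1]>90)
n,l,st,ce=cv2.connectedComponentsWithStats(t.astype(np.uint8))
for i in range(1,n):
    if st[i,4]>40: q=P[(l==i)&(d>0)]; print('teal',st[i],ce[i],np.median(q,0),q[q[:,2]>np.percentile(q[:,2],90)-.004].mean(0))
```

```text
t 9.1 pos [ 0.4564 -0.1444  0.2034] open 0.652 gf 0.0 F [0.4 0.2 0.4] tilt [-0.0008  0.0005 -1.    ]
  offset mm [-4.  -0.5 95.3]
vial_grip 0.95 [293. 264.] 1066 topz 0.0917 top mid [ 0.5422 -0.1942] med [ 0.5389 -0.1931  0.0377]
vial_grip 0.86 [ 34. 342.] 852 topz 0.078 top mid [ 0.5803 -0.5969] med [ 0.579  -0.5917  0.024 ]
vial_grip 0.85 [ 32. 303.] 834 topz 0.0775 top mid [ 0.5228 -0.5622] med [ 0.5208 -0.5584  0.0235]
flask_50_grip 0.89 [311. 187.] 2246 topz 0.1621 top mid [ 0.459  -0.1445] med [ 0.4542 -0.1427  0.0592]
flask_50_grip 0.32 [300. 240.] 3740 topz 0.0343 top mid [ 0.5221 -0.1891] med [ 0.5356 -0.1879  0.0328]
539 [ 0.4504 -0.1535  0.1327] [ 0.4677 -0.1361  0.1645]
teal [ 514  203   45   34 1132] [535.5486 220.2403] [ 0.4904 -0.0066  0.1769] [ 0.4929 -0.0041  0.1859]
teal [303 206  22  23 394] [313.5533 217.1168] [ 0.4562 -0.1435  0.1549] [ 0.4583 -0.1445  0.1618]
```

View pics/w4.png

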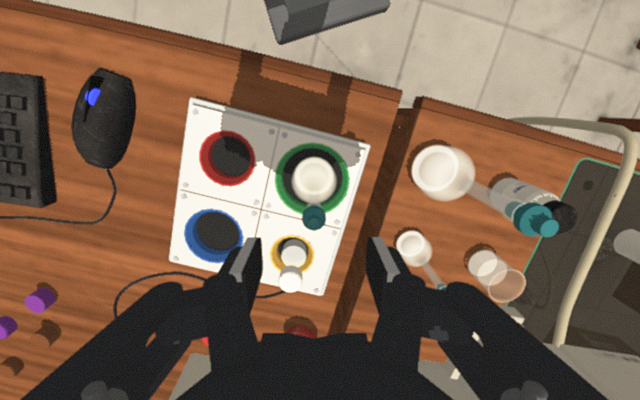

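Emit:
apply_moves --moves '[{"jaw": 0.65,"offset": [-2.5,0.5,0],"rot": [0,0,0]},{"jaw": 0.65,"offset": [0,0,45],"rot": [0,0,0]},{"jaw": 0.65,"offset": [0,0,50],"rot": [0,0,0]},{"jaw": 0.65,"offset": [0,0,0],"rot": [0,0,0]},{"jaw": 0.3,"offset": [0,0,0],"rot": [0,0,0]}]'

```text
time_s: 9.88
eef_pos: [0.4626, -0.1473, 0.1091]
eef_rot: [0.001, 0.143, 0.99, -0.0]
wrist_force: [-0.3, 0.2, 0.2]
opening: 0.449
grasp_force: 0.0
```

Emit:
apply_moves --moves '[{"jaw": 0.15,"offset": [0,0,0],"rot": [0,0,0]},{"jaw": 0,"offset": [0,0,0],"rot": [0,0,0]},{"jaw": 0,"offset": [0,0,0],"rot": [0,0,0]},{"jaw": 0,"offset": [0,0,0],"rot": [0,0,0]},{"jaw": 0,"offset": [0,0,0],"rot": [0,0,0]}]'

```text
time_s: 10.5
eef_pos: [0.463, -0.1474, 0.11]
eef_rot: [0.002, 0.143, 0.99, -0.001]
wrist_force: [0.7, -0.2, 7.6]
opening: 0.14
grasp_force: 58.3
```

Emit:
apply_moves --moves '[{"jaw": 0,"offset": [0,0,-10],"rot": [0,0,0]},{"jaw": 0,"offset": [0,0,-30],"rot": [0,0,0]},{"jaw": 0,"offset": [0,0,-40],"rot": [0,0,0]},{"jaw": 0,"offset": [0,0,-40],"rot": [0,0,0]},{"jaw": 0,"offset": [0,0,0],"rot": [0,0,0]}]'

```text
time_s: 11.12
eef_pos: [0.4633, -0.1477, 0.2321]
eef_rot: [0.004, 0.143, 0.99, -0.002]
wrist_force: [0.6, -0.4, -0.4]
opening: 0.142
grasp_force: 58.4
```

Run:
```python
from h import *
togo([.493,-.2788,.108])
im,d,P,PT=wlook('w5.png',['flask_50_grip'])
im,d=ctrl.camera('side'); save('s5.png',im); P=cloud('side',d)
r=ctrl.outline_of('side','flask_50_grip')[0]; m=r['region']; p=P[m&(d>0)]; print('side',r['score'],r['position'],p.min(0),p.max(0),np.median(p,0))
cv2.imwrite('pics/s5c.png',cv2.resize(im[80:260,220:400,::-1],None,fx=3,fy=3))
```

```text
t 11.12 pos [ 0.4633 -0.1477  0.2321] open 0.142 gf 58.4 F [ 0.6 -0.4 -0.4] tilt [ 0.0066 -0.0042 -1.    ]
  offset mm [ -64.8 -117.   124.9]
flask_50_grip 0.34 [488. 257.] 1704 topz 0.0563 top mid [0.6432 0.0407] med [0.6438 0.0406 0.0362]Traceback (most recent call last):
  File "<stdin>", line 5, in <module>
IndexError: list index out of range
```

Run:
```python
import cv2,numpy as np
s=cv2.imread('pics/s5.png')[80:260,220:400]; w=cv2.imread('pics/w5.png')[100:400,170:470]
cv2.imwrite('pics/s5c.png',np.hstack([cv2.resize(s,(400,400)),cv2.resize(w,(400,400))]))
```

```text
(no output)
```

View pics/s5c.png

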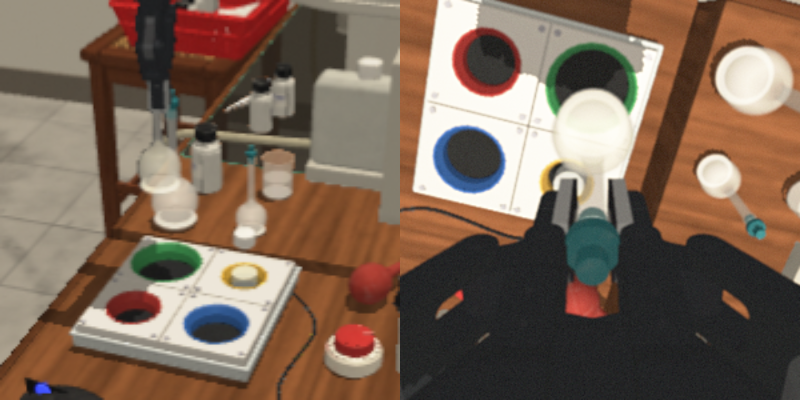

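```bash
cat >> h.py <<'E'
def held(zlo,name,r=.06):
    o=ctrl.get_obs(); PT=cam2w('wrist'); im,d=ctrl.camera('wrist'); save(name,im); P=cloud('wrist',d,PT)
    h=cv2.cvtColor(im,cv2.COLOR_RGB2HSV); t=(h[...,0]>80)&(h[...,0]<100)&(h[...,1]>70)
    q=P[t&(d>0)]; q=q[np.hypot(*(q[:,:2]-o['eef_pos'][:2]).T)<.03]; top=np.percentile(q[:,2],95); q=q[q[:,2]>top-.005]
    c=(q[:,:2].max(0)+q[:,:2].min(0))/2; print('stopper top',top,'mid',c,'tool xy off mm',1000*(toolR().T@np.r_[c-o['eef_pos'][:2],0])[:2])
    # bulb: points below tips, lateral pts -> footprint
    L=(P-o['eef_pos'])@toolR(); b=(d>0)&(L[...,2]>.01)&(L[...,2]<.14)&(np.hypot(L[...,0],L[...,1])<r)&(P[...,2]>zlo)
    q=L[b]; print('bulb n',len(q),'x',np.percentile(q[:,0],[1,99])*1000,'y',np.percentile(q[:,1],[1,99])*1000,'z',np.percentile(q[:,2],[1,99])*1000)
E
python3 - <<'E'
from h import *
togo([.493,-.2788,.110])
held(.105,'w6.png')
E
```

```text
t 11.32 pos [ 0.4605 -0.1461  0.2266] open 0.141 gf 58.4 F [-0.6 -0.5 -0.7] tilt [-0.002   0.0012 -1.    ]
  offset mm [ -69.1 -118.1  116.4]
stopper top 0.27921495934712426 mid [ 0.4502 -0.1473] tool xy off mm [ 9.5694 -4.1493]
bulb n 3200 x [-11.6491  28.5399] y [-21.3085  23.2894] z [13.051  91.9729]
```

Emit:
apply_moves --moves '[{"jaw": 0,"offset": [-24,-39,0],"rot": [0,0,0]},{"jaw": 0,"offset": [-24,-39,0],"rot": [0,0,0]},{"jaw": 0,"offset": [-24,-39,0],"rot": [0,0,0]},{"jaw": 0,"offset": [0,0,40],"rot": [0,0,0]},{"jaw": 0,"offset": [0,0,0],"rot": [0,0,0]}]'

```text
time_s: 12.0
eef_pos: [0.4945, -0.2774, 0.1831]
eef_rot: [-0.004, 0.144, 0.99, 0.003]
wrist_force: [-0.7, 0.6, -0.8]
opening: 0.137
grasp_force: 58.6
```

Emit:
apply_moves --moves '[{"jaw": 0,"offset": [0,0,0],"rot": [0,0,0]},{"jaw": 0,"offset": [0,0,0],"rot": [0,0,0]},{"jaw": 0,"offset": [0,0,0],"rot": [0,0,0]},{"jaw": 0,"offset": [0,0,0],"rot": [0,0,0]},{"jaw": 0,"offset": [0,0,0],"rot": [0,0,0]}]'

```text
time_s: 12.62
eef_pos: [0.4973, -0.2792, 0.1881]
eef_rot: [0.0, 0.143, 0.99, -0.0]
wrist_force: [0.3, -1.1, -0.3]
opening: 0.14
grasp_force: 58.6
```

Run:
```python
from h import *
togo([.493,-.2788,.110])
held(.075,'w7.png')
```

```text
t 12.62 pos [ 0.4973 -0.2792  0.1881] open 0.14 gf 58.6 F [ 0.3 -1.1 -0.3] tilt [ 0.0004 -0.0004 -1.    ]
  offset mm [ 4.3 -0.8 78.1]
stopper top 0.24143955449770438 mid [ 0.4858 -0.276 ] tool xy off mm [11.9081 -0.1786]
bulb n 3197 x [-11.6609  28.5447] y [-21.4347  23.1867] z [12.2408 91.8317]
```

View pics/w7.png

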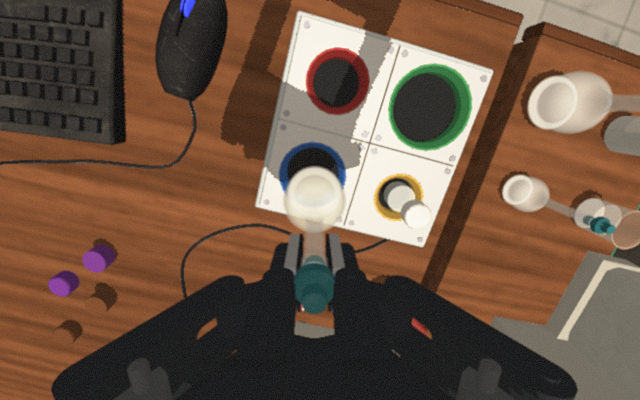

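Emit:
apply_moves --moves '[{"jaw": 0,"offset": [0,-0.5,30],"rot": [0,0,0]},{"jaw": 0,"offset": [0,0,25],"rot": [0,0,0]},{"jaw": 0,"offset": [0,0,12],"rot": [0,0,0]},{"jaw": 0,"offset": [0,0,5],"rot": [0,0,0]},{"jaw": 0,"offset": [0,0,3],"rot": [0,0,0]}]'

```text
time_s: 13.3
eef_pos: [0.4975, -0.28, 0.1133]
eef_rot: [0.0, 0.143, 0.99, -0.0]
wrist_force: [0.1, 0.9, -0.3]
opening: 0.145
grasp_force: 58.6
```

Emit:
apply_moves --moves '[{"jaw": 0,"offset": [0,0,2],"rot": [0,0,0]},{"jaw": 0,"offset": [0,0,1],"rot": [0,0,0]},{"jaw": 0,"offset": [0,0,0],"rot": [0,0,0]},{"jaw": 0,"offset": [0,0,0],"rot": [0,0,0]},{"jaw": 0,"offset": [0,0,0],"rot": [0,0,0]}]'

```text
time_s: 13.92
eef_pos: [0.4972, -0.2798, 0.1101]
eef_rot: [0.0, 0.143, 0.99, -0.0]
wrist_force: [-0.8, -0.2, 0.9]
opening: 0.141
grasp_force: 58.6
```

Emit:
apply_moves --moves '[{"jaw": 0,"offset": [0,0,1],"rot": [0,0,0]},{"jaw": 0,"offset": [0,0,0.7],"rot": [0,0,0]},{"jaw": 0,"offset": [0,0,0],"rot": [0,0,0]},{"jaw": 0,"offset": [0,0,0],"rot": [0,0,0]},{"jaw": 0,"offset": [0,0,0],"rot": [0,0,0]}]'

```text
time_s: 14.55
eef_pos: [0.4977, -0.2801, 0.11]
eef_rot: [0.001, 0.143, 0.99, -0.0]
wrist_force: [-2.4, 2.1, 11.0]
opening: 0.139
grasp_force: 59.8
```

Emit:
apply_moves --moves '[{"jaw": 0.3,"offset": [0,0,0],"rot": [0,0,0]},{"jaw": 0.65,"offset": [0,0,0],"rot": [0,0,0]},{"jaw": 0.65,"offset": [0,0,0],"rot": [0,0,0]},{"jaw": 0.65,"offset": [0,0,0],"rot": [0,0,0]},{"jaw": 0.65,"offset": [0,0,-25],"rot": [0,0,0]}]'

```text
time_s: 15.18
eef_pos: [0.4956, -0.2785, 0.1311]
eef_rot: [-0.002, 0.143, 0.99, 0.001]
wrist_force: [0.7, -0.0, 0.2]
opening: 0.648
grasp_force: 0.0
```

Emit:
apply_moves --moves '[{"jaw": 0.65,"offset": [0,0,-40],"rot": [0,0,0]},{"jaw": 0.65,"offset": [0,0,-45],"rot": [0,0,0]},{"jaw": 0.65,"offset": [-2,40,0],"rot": [0,0,0]},{"jaw": 0.65,"offset": [-2,45,0],"rot": [0,0,0]},{"jaw": 0.65,"offset": [-2,45,0],"rot": [0,0,0]}]'

```text
time_s: 15.8
eef_pos: [0.54, -0.1557, 0.2182]
eef_rot: [0.0, 0.144, 0.99, -0.0]
wrist_force: [0.4, -0.3, 0.3]
opening: 0.649
grasp_force: 0.0
```

Emit:
apply_moves --moves '[{"jaw": 0.65,"offset": [-2,45,0],"rot": [0,0,0]},{"jaw": 0.65,"offset": [-2,40,0],"rot": [0,0,0]},{"jaw": 0.65,"offset": [0,0,0],"rot": [0,0,0]},{"jaw": 0.65,"offset": [0,0,0],"rot": [0,0,0]},{"jaw": 0.65,"offset": [0,0,0],"rot": [0,0,0]}]'

```text
time_s: 16.42
eef_pos: [0.5674, -0.0774, 0.218]
eef_rot: [-0.0, 0.144, 0.99, -0.0]
wrist_force: [-0.6, 0.4, -1.3]
opening: 0.652
grasp_force: 0.0
```

Run:
```python
from h import *
togo([.584,-.055,.073])
im,d,P,PT=wlook('w8.png',['flask_25_grip','flask_100_grip','flask_50_grip','sample_bottle_mid','beaker_mid'])
h=cv2.cvtColor(im,cv2.COLOR_RGB2HSV); t=(h[...,0]>82)&(h[...,0]<100)&(h[...,1]>90)
n,l,st,ce=cv2.connectedComponentsWithStats(t.astype(np.uint8))
for i in range(1,n):
    if st[i,4]>40: q=P[(l==i)&(d>0)]; tz=np.percentile(q[:,2],90); k=q[q[:,2]>tz-.005]; print('teal',st[i],ce[i],'topz',tz,(k.max(0)+k.min(0))/2)
Pt,dt=None,None
im2,d2=ctrl.camera('top'); Q=cloud('top',d2); o=ctrl.get_obs()['eef_pos']
m=(d2>0)&(Q[...,2]>.2)&(Q[...,0]>.5)&(Q[...,0]<.75)&(Q[...,1]>-.35)&(Q[...,1]<.3)&(np.hypot(Q[...,0]-o[0],Q[...,1]-o[1])>.13)
q=Q[m]
for x in np.arange(.5,.75,.05):
    print(round(x,2),[(round(y,2),round(float(s[:,2].max()),2)) for y in np.arange(-.35,.3,.05) if len(s:=q[(q[:,0]>x)&(q[:,0]<x+.05)&(q[:,1]>y)&(q[:,1]<y+.05)])>2])
```

```text
t 16.43 pos [ 0.5674 -0.0774  0.218 ] open 0.652 gf 0.0 F [-0.6  0.4 -1.3] tilt [-0.0002 -0.0002 -1.    ]
  offset mm [ -9.5  26.2 145. ]
flask_25_grip 0.58 [340. 179.] 1117 topz 0.1228 top mid [ 0.584  -0.0502] med [ 0.5803 -0.0503  0.0378]
flask_100_grip 0.91 [367.  86.] 3668 topz 0.1867 top mid [ 0.4941 -0.0031] med [ 0.4941 -0.0085  0.0597]
flask_50_grip 0.61 [112. 173.] 3154 topz 0.161 top mid [ 0.4941 -0.2766] med [ 0.4942 -0.2716  0.0606]
sample_bottle_mid 0.71 [452. 123.] 2376 topz 0.0937 top mid [0.5528 0.0803] med [0.5486 0.0704 0.0715]
sample_bottle_mid 0.53 [432. 202.] 1738 topz 0.0563 top mid [0.6434 0.0403] med [0.6452 0.0412 0.0326]
beaker_mid 0.91 [428. 206.] 1762 topz 0.0563 top mid [0.6434 0.0403] med [0.645  0.0414 0.0325]
teal [ 377   59   36   38 1047] [394.8109  77.8338] topz 0.18670343024996464 [ 0.4941 -0.0031  0.185 ]
teal [ 25 181  32  21 494] [ 40.9879 191.2814] topz 0.16175362533849721 [ 0.4944 -0.2766  0.1602]
teal [341 196  15  15 172] [347.7442 203.0116] topz 0.12349408027666009 [ 0.5845 -0.0502  0.1215]
0.5 []
0.55 []
0.6 [(np.float64(0.1), 0.34), (np.float64(0.15), 0.33)]
0.65 [(np.float64(-0.35), 0.46), (np.float64(0.05), 0.39), (np.float64(0.1), 0.39), (np.float64(0.15), 0.39), (np.float64(0.2), 0.38)]
0.7 [(np.float64(-0.35), 0.47), (np.float64(-0.3), 0.47), (np.float64(-0.25), 0.45), (np.float64(-0.15), 0.24), (np.float64(-0.1), 0.24), (np.float64(-0.05), 0.36), (np.float64(-0.0), 0.39), (np.float64(0.05), 0.39), (np.float64(0.1), 0.39), (np.float64(0.15), 0.39), (np.float64(0.2), 0.39), (np.float64(0.25), 0.34)]
```

View pics/w8.png

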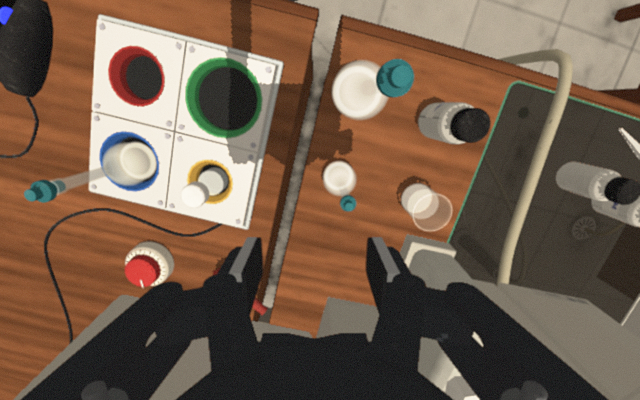

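Run:
```python
from h import *
print(np.array(ctrl.camera_params('wrist')['mount']))
togo([.5845,-.0505,.073])
im2,d2=ctrl.camera('side'); 
Q=cloud('top',ctrl.camera('top')[1]);m=(Q[...,2]>.1)&(Q[...,0]>.62)&(Q[...,1]>-.18)&(Q[...,1]<.06); print(Q[m][:,0].min(), np.percentile(Q[m][:,0],[1,5,20]))
```

```text
[[ 0.0013 -0.9565 -0.2917  0.0741]
 [ 1.      0.001   0.0014  0.0007]
 [-0.0011 -0.2917  0.9565 -0.1426]
 [ 0.      0.      0.      1.    ]]
t 16.77 pos [ 0.5676 -0.0767  0.2181] open 0.65 gf 0.0 F [-0.2 -0.2 -0.3] tilt [ 0.     -0.0001 -1.    ]
  offset mm [ -8.7  30.  145.1]
0.620039037762485 [0.7148 0.7361 0.7689]
```

Emit:
apply_moves --moves '[{"jaw": 0.65,"offset": [0,0,0],"rot": [0,0,-9]},{"jaw": 0.65,"offset": [0,0,0],"rot": [0,0,-9]},{"jaw": 0.65,"offset": [0,0,0],"rot": [0,0,-9]},{"jaw": 0.65,"offset": [0,0,0],"rot": [0,0,-9]},{"jaw": 0.65,"offset": [0,0,0],"rot": [0,0,-9]}]'

```text
time_s: 17.5
eef_pos: [0.5677, -0.0763, 0.2181]
eef_rot: [-0.0, -0.249, 0.969, 0.0]
wrist_force: [-0.7, 0.0, -0.6]
opening: 0.651
grasp_force: 0.0
```

Run:
```python
from h import *
ctrl.camera('side')
togo([.5845,-.0505,.073]); print(ctrl.get_obs()['q'],toolR())
```

```text
t 17.55 pos [ 0.5677 -0.0763  0.2181] open 0.649 gf 0.0 F [-0.8 -0.4 -0.4] tilt [-0. -0. -1.]
  offset mm [-27.3  14.3 145.1]
[-0.3408  0.1877  1.6264 -0.      1.3275 -2.4205] [[-0.8733 -0.4872 -0.    ]
 [-0.4872  0.8733 -0.    ]
 [ 0.     -0.     -1.    ]]
```

Emit:
apply_moves --moves '[{"jaw": 0.65,"offset": [-27,14.5,0],"rot": [0,0,0]},{"jaw": 0.65,"offset": [0,0,40],"rot": [0,0,0]},{"jaw": 0.65,"offset": [0,0,30],"rot": [0,0,0]},{"jaw": 0.65,"offset": [0,0,0],"rot": [0,0,0]},{"jaw": 0.65,"offset": [0,0,0],"rot": [0,0,0]}]'

```text
time_s: 18.18
eef_pos: [0.5853, -0.051, 0.1494]
eef_rot: [0.001, -0.246, 0.969, -0.0]
wrist_force: [-0.4, 0.3, -0.1]
opening: 0.648
grasp_force: 0.0
```

Run:
```python
from h import *
togo([.5845,-.0505,.073])
held(.115,'w9.png')
```

```text
t 18.18 pos [ 0.5853 -0.051   0.1494] open 0.648 gf 0.0 F [-0.4  0.3 -0.1] tilt [ 0.0016 -0.0005 -1.    ]
  offset mm [ 0.5  0.9 76.4]
stopper top 0.23913742938247742 mid [ 0.5751 -0.0553] tool xy off mm [10.9947  1.0421]
bulb n 316 x [-5.4216  6.5773] y [-5.3731  7.1719] z [25.3811 34.3456]
```

Emit:
apply_moves --moves '[{"jaw": 0.65,"offset": [0.5,1,36],"rot": [0,0,0]},{"jaw": 0.65,"offset": [0,0,38],"rot": [0,0,0]},{"jaw": 0.65,"offset": [0,0,0],"rot": [0,0,0]},{"jaw": 0.3,"offset": [0,0,0],"rot": [0,0,0]},{"jaw": 0.3,"offset": [0,0,0],"rot": [0,0,0]}]'

```text
time_s: 18.85
eef_pos: [0.5853, -0.0506, 0.0766]
eef_rot: [0.002, -0.246, 0.969, -0.001]
wrist_force: [0.1, -0.8, -0.2]
opening: 0.301
grasp_force: 0.0
```

Emit:
apply_moves --moves '[{"jaw": 0.15,"offset": [0,0,0],"rot": [0,0,0]},{"jaw": 0,"offset": [0,0,0],"rot": [0,0,0]},{"jaw": 0,"offset": [0,0,0],"rot": [0,0,0]},{"jaw": 0,"offset": [0,0,0],"rot": [0,0,0]},{"jaw": 0,"offset": [0,0,0],"rot": [0,0,0]}]'

```text
time_s: 19.48
eef_pos: [0.5846, -0.0505, 0.0756]
eef_rot: [0.001, -0.246, 0.969, -0.001]
wrist_force: [0.3, -0.4, 7.6]
opening: 0.112
grasp_force: 58.6
```

Emit:
apply_moves --moves '[{"jaw": 0,"offset": [0,0,-10],"rot": [0,0,0]},{"jaw": 0,"offset": [0,0,-30],"rot": [0,0,0]},{"jaw": 0,"offset": [0,0,-50],"rot": [0,0,0]},{"jaw": 0,"offset": [0,0,-50],"rot": [0,0,0]},{"jaw": 0,"offset": [0,0,0],"rot": [0,0,0]}]'

```text
time_s: 20.1
eef_pos: [0.5863, -0.0508, 0.2198]
eef_rot: [0.004, -0.246, 0.969, -0.002]
wrist_force: [0.5, -0.0, -1.3]
opening: 0.117
grasp_force: 58.4
```

Run:
```python
from h import *
ctrl.camera('side');ctrl.camera('side')
togo([.411,-.2289,.086])
held(.11,'w10.png')
```

```text
t 20.2 pos [ 0.5835 -0.05    0.2146] open 0.109 gf 58.4 F [ 0.1 -0.7 -2.3] tilt [ 0.0008 -0.0002 -1.    ]
  offset mm [237.1 -74.8 128.5]
stopper top 0.2628770986786479 mid [ 0.5752 -0.0536] tool xy off mm [8.9872 0.7585]
bulb n 2414 x [-9.8732 19.4048] y [-18.4259  18.681 ] z [12.5894 71.8004]
```

Emit:
apply_moves --moves '[{"jaw": 0,"offset": [0,0,0],"rot": [0,0,9]},{"jaw": 0,"offset": [0,0,0],"rot": [0,0,9]},{"jaw": 0,"offset": [0,0,0],"rot": [0,0,9]},{"jaw": 0,"offset": [0,0,0],"rot": [0,0,9]},{"jaw": 0,"offset": [0,0,0],"rot": [0,0,9]}]'

```text
time_s: 20.88
eef_pos: [0.5822, -0.0497, 0.2117]
eef_rot: [-0.002, 0.146, 0.989, 0.0]
wrist_force: [-0.0, -0.3, -1.3]
opening: 0.109
grasp_force: 58.4
```

Emit:
apply_moves --moves '[{"jaw": 0,"offset": [23,-44,0],"rot": [0,0,0]},{"jaw": 0,"offset": [23,-44,0],"rot": [0,0,0]},{"jaw": 0,"offset": [23,-44,0],"rot": [0,0,0]},{"jaw": 0,"offset": [23,-44,0],"rot": [0,0,0]},{"jaw": 0,"offset": [23,-44,0],"rot": [0,0,0]}]'

```text
time_s: 21.5
eef_pos: [0.4087, -0.2284, 0.2122]
eef_rot: [-0.001, 0.143, 0.99, 0.001]
wrist_force: [0.5, -1.5, -0.6]
opening: 0.113
grasp_force: 58.5
```

Emit:
apply_moves --moves '[{"jaw": 0,"offset": [0,0,30],"rot": [0,0,0]},{"jaw": 0,"offset": [0,0,20],"rot": [0,0,0]},{"jaw": 0,"offset": [0,0,0],"rot": [0,0,0]},{"jaw": 0,"offset": [0,0,0],"rot": [0,0,0]},{"jaw": 0,"offset": [0,0,0],"rot": [0,0,0]}]'

```text
time_s: 22.12
eef_pos: [0.4113, -0.2286, 0.1648]
eef_rot: [0.0, 0.143, 0.99, -0.0]
wrist_force: [0.1, -0.1, -1.5]
opening: 0.112
grasp_force: 58.6
```

Run:
```python
from h import *
togo([.411,-.2289,.0886])
held(.07,'w11.png')
```

```text
t 22.12 pos [ 0.4113 -0.2286  0.1648] open 0.112 gf 58.6 F [ 0.1 -0.1 -1.5] tilt [ 0.0008 -0.0008 -1.    ]
  offset mm [ 0.3 -0.4 76.2]
stopper top 0.21274149430082784 mid [ 0.4027 -0.226 ] tool xy off mm [9.0505 0.0619]
bulb n 2400 x [-9.4066 20.0745] y [-17.8356  19.2491] z [12.8027 71.7504]
```

View pics/w11.png

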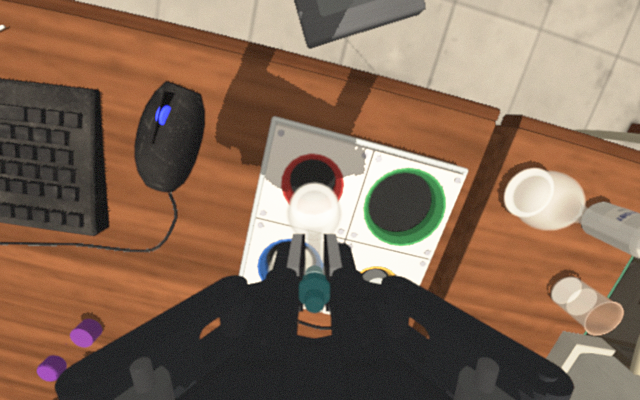

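Emit:
apply_moves --moves '[{"jaw": 0,"offset": [0,0,30],"rot": [0,0,0]},{"jaw": 0,"offset": [0,0,25],"rot": [0,0,0]},{"jaw": 0,"offset": [0,0,12],"rot": [0,0,0]},{"jaw": 0,"offset": [0,0,5],"rot": [0,0,0]},{"jaw": 0,"offset": [0,0,2],"rot": [0,0,0]}]'

```text
time_s: 22.8
eef_pos: [0.4113, -0.2288, 0.0906]
eef_rot: [0.0, 0.143, 0.99, -0.0]
wrist_force: [-0.1, 0.9, -0.9]
opening: 0.113
grasp_force: 58.6
```

Emit:
apply_moves --moves '[{"jaw": 0,"offset": [0,0,2],"rot": [0,0,0]},{"jaw": 0,"offset": [0,0,1],"rot": [0,0,0]},{"jaw": 0,"offset": [0,0,0.7],"rot": [0,0,0]},{"jaw": 0,"offset": [0,0,0],"rot": [0,0,0]},{"jaw": 0,"offset": [0,0,0],"rot": [0,0,0]}]'

```text
time_s: 23.42
eef_pos: [0.4118, -0.2292, 0.0885]
eef_rot: [0.001, 0.143, 0.99, -0.001]
wrist_force: [-3.5, 3.7, 14.1]
opening: 0.112
grasp_force: 60.2
```

Emit:
apply_moves --moves '[{"jaw": 0.3,"offset": [0,0,0],"rot": [0,0,0]},{"jaw": 0.6,"offset": [0,0,0],"rot": [0,0,0]},{"jaw": 0.65,"offset": [0,0,0],"rot": [0,0,0]},{"jaw": 0.65,"offset": [0,0,-20],"rot": [0,0,0]},{"jaw": 0.65,"offset": [0,0,-30],"rot": [0,0,0]}]'

```text
time_s: 24.05
eef_pos: [0.41, -0.2277, 0.1359]
eef_rot: [-0.001, 0.143, 0.99, 0.001]
wrist_force: [-0.0, -0.5, 0.8]
opening: 0.651
grasp_force: 0.0
```

Emit:
apply_moves --moves '[{"jaw": 0.65,"offset": [0,0,-45],"rot": [0,0,0]},{"jaw": 0.65,"offset": [0,0,-45],"rot": [0,0,0]},{"jaw": 0.65,"offset": [-3,40,0],"rot": [0,0,0]},{"jaw": 0.65,"offset": [-3,50,0],"rot": [0,0,0]},{"jaw": 0.65,"offset": [-3,50,0],"rot": [0,0,0]}]'

```text
time_s: 24.68
eef_pos: [0.4595, -0.0955, 0.2265]
eef_rot: [0.0, 0.144, 0.99, -0.0]
wrist_force: [1.2, -0.4, 0.2]
opening: 0.649
grasp_force: 0.0
```

Emit:
apply_moves --moves '[{"jaw": 0.65,"offset": [-3,50,0],"rot": [0,0,0]},{"jaw": 0.65,"offset": [-3,50,0],"rot": [0,0,0]},{"jaw": 0.65,"offset": [0,0,0],"rot": [0,0,0]},{"jaw": 0.65,"offset": [0,0,0],"rot": [0,0,0]},{"jaw": 0.65,"offset": [0,0,0],"rot": [0,0,0]}]'

```text
time_s: 25.3
eef_pos: [0.4931, -0.0036, 0.2263]
eef_rot: [-0.0, 0.144, 0.99, -0.0]
wrist_force: [0.0, -0.6, 0.2]
opening: 0.65
grasp_force: 0.0
```

Run:
```python
from h import *
togo([.4941,-.0031,.131])
im,d,P,PT=wlook('w12.png',['flask_25_grip'])
o=ctrl.get_obs()['eef_pos']
L=(P-o)@toolR(); b=(d>0)&(P[...,2]>.176)&(P[...,2]<.195)&(np.hypot(L[...,0],L[...,1])<.025); q=L[b]*1000
print(b.sum(),q.min(0),q.max(0))
```

```text
t 25.3 pos [ 0.4931 -0.0036  0.2263] open 0.65 gf 0.0 F [ 0.  -0.6  0.2] tilt [-0.0004 -0.0002 -1.    ]
  offset mm [-0.9  0.8 95.3]
flask_25_grip 0.55 [100. 163.] 1917 topz 0.1348 top mid [ 0.4125 -0.2266] med [ 0.4129 -0.2232  0.0511]
flask_25_grip 0.48 [116. 212.] 3337 topz 0.0345 top mid [ 0.4918 -0.2739] med [ 0.4802 -0.274   0.0325]
431 [-6.4534 -7.5002 38.4466] [ 9.5866  9.6155 50.3645]
```

View pics/w12.png

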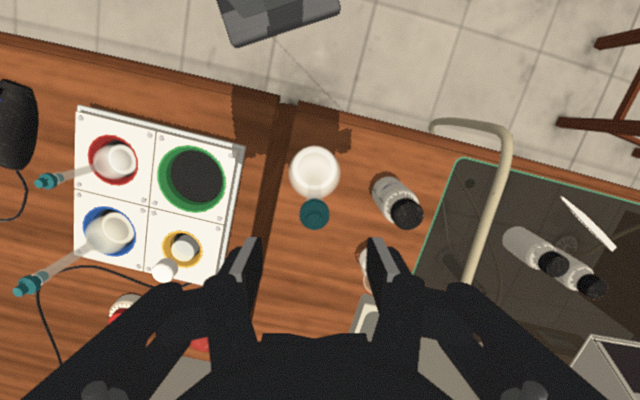

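Emit:
apply_moves --moves '[{"jaw": 0.65,"offset": [1,1,35],"rot": [0,0,0]},{"jaw": 0.65,"offset": [0,0,40],"rot": [0,0,0]},{"jaw": 0.65,"offset": [0,0,20],"rot": [0,0,0]},{"jaw": 0.65,"offset": [0,0,0],"rot": [0,0,0]},{"jaw": 0.3,"offset": [0,0,0],"rot": [0,0,0]}]'

```text
time_s: 26.02
eef_pos: [0.4934, -0.0019, 0.1324]
eef_rot: [0.001, 0.144, 0.99, -0.0]
wrist_force: [0.3, 0.4, -0.1]
opening: 0.448
grasp_force: 0.0
```

Emit:
apply_moves --moves '[{"jaw": 0.15,"offset": [0,0,0],"rot": [0,0,0]},{"jaw": 0,"offset": [0,0,0],"rot": [0,0,0]},{"jaw": 0,"offset": [0,0,0],"rot": [0,0,0]},{"jaw": 0,"offset": [0,0,0],"rot": [0,0,0]},{"jaw": 0,"offset": [0,0,0],"rot": [0,0,0]}]'

```text
time_s: 26.65
eef_pos: [0.4936, -0.0016, 0.1326]
eef_rot: [0.001, 0.143, 0.99, -0.0]
wrist_force: [-0.2, -1.3, 6.3]
opening: 0.18
grasp_force: 58.6
```

Emit:
apply_moves --moves '[{"jaw": 0,"offset": [0,0,-10],"rot": [0,0,0]},{"jaw": 0,"offset": [0,0,-30],"rot": [0,0,0]},{"jaw": 0,"offset": [0,0,-40],"rot": [0,0,0]},{"jaw": 0,"offset": [0,0,-20],"rot": [0,0,0]},{"jaw": 0,"offset": [0,0,0],"rot": [0,0,0]}]'

```text
time_s: 27.28
eef_pos: [0.4936, -0.0014, 0.2333]
eef_rot: [0.002, 0.143, 0.99, -0.0]
wrist_force: [0.1, 0.3, -0.3]
opening: 0.178
grasp_force: 58.5
```

Run:
```python
from h import *
ctrl.camera('side');ctrl.camera('side')
togo([.4605,-.1465,.145])
held(.06,'w13.png')
```

```text
t 27.38 pos [ 0.4921 -0.0011  0.2306] open 0.185 gf 58.5 F [ 0.2 -0.2 -1.4] tilt [-0.0011  0.0003 -1.    ]
  offset mm [ -11.1 -148.4   85.6]
stopper top 0.28492579186143957 mid [0.4843 0.0008] tool xy off mm [ 7.9913 -0.4106]
bulb n 4064 x [-20.5729  29.4754] y [-27.3368  27.9119] z [ 12.7192 126.0324]
```

Emit:
apply_moves --moves '[{"jaw": 0,"offset": [-3,-37,0],"rot": [0,0,0]},{"jaw": 0,"offset": [-3,-37,0],"rot": [0,0,0]},{"jaw": 0,"offset": [-3,-37,0],"rot": [0,0,0]},{"jaw": 0,"offset": [-2,-37,0],"rot": [0,0,0]},{"jaw": 0,"offset": [0,0,0],"rot": [0,0,0]}]'

```text
time_s: 28.05
eef_pos: [0.46, -0.1479, 0.2299]
eef_rot: [-0.001, 0.145, 0.989, 0.0]
wrist_force: [-0.2, 0.3, -1.3]
opening: 0.184
grasp_force: 58.8
```

Emit:
apply_moves --moves '[{"jaw": 0,"offset": [0,0,25],"rot": [0,0,0]},{"jaw": 0,"offset": [0,0,0],"rot": [0,0,0]},{"jaw": 0,"offset": [0,0,0],"rot": [0,0,0]},{"jaw": 0,"offset": [0,0,0],"rot": [0,0,0]},{"jaw": 0,"offset": [0,0,0],"rot": [0,0,0]}]'

```text
time_s: 28.68
eef_pos: [0.4616, -0.1463, 0.207]
eef_rot: [0.001, 0.143, 0.99, -0.0]
wrist_force: [-0.1, -0.3, -1.4]
opening: 0.184
grasp_force: 58.8
```

Run:
```python
from h import *
togo([.4605,-.1465,.1456])
held(.06,'w14.png')
```

```text
t 28.68 pos [ 0.4616 -0.1463  0.207 ] open 0.184 gf 58.8 F [-0.1 -0.3 -1.4] tilt [ 0.001  -0.0006 -1.    ]
  offset mm [ 1.1 -0.5 61.4]
stopper top 0.2611871871761416 mid [ 0.4541 -0.1457] tool xy off mm [ 7.3862 -1.5383]
bulb n 4060 x [-20.5757  29.556 ] y [-27.4837  27.7967] z [ 12.1479 126.1576]
```

View pics/w14.png

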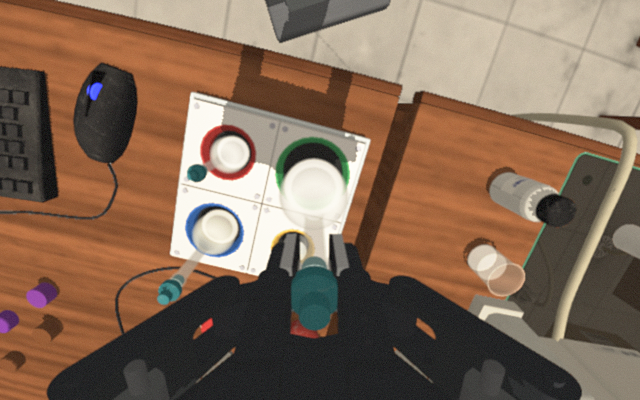

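Flask above the green well, within about 1 mm; lowering.

Emit:
apply_moves --moves '[{"jaw": 0,"offset": [1,-0.5,25],"rot": [0,0,0]},{"jaw": 0,"offset": [0,0,20],"rot": [0,0,0]},{"jaw": 0,"offset": [0,0,10],"rot": [0,0,0]},{"jaw": 0,"offset": [0,0,4],"rot": [0,0,0]},{"jaw": 0,"offset": [0,0,1],"rot": [0,0,0]}]'

```text
time_s: 29.35
eef_pos: [0.4604, -0.1467, 0.1468]
eef_rot: [0.0, 0.143, 0.99, -0.0]
wrist_force: [0.5, -0.0, -1.7]
opening: 0.183
grasp_force: 58.9
```

Emit:
apply_moves --moves '[{"jaw": 0,"offset": [0,0,1],"rot": [0,0,0]},{"jaw": 0,"offset": [0,0,1],"rot": [0,0,0]},{"jaw": 0,"offset": [0,0,0.7],"rot": [0,0,0]},{"jaw": 0,"offset": [0,0,0],"rot": [0,0,0]},{"jaw": 0,"offset": [0,0,0],"rot": [0,0,0]}]'

```text
time_s: 29.98
eef_pos: [0.4611, -0.1472, 0.1457]
eef_rot: [0.001, 0.143, 0.99, -0.001]
wrist_force: [-2.9, -0.2, 9.8]
opening: 0.184
grasp_force: 60.0
```

Seated at the expected height; releasing, retreating, then a check.

Emit:
apply_moves --moves '[{"jaw": 0.35,"offset": [0,0,0],"rot": [0,0,0]},{"jaw": 0.65,"offset": [0,0,0],"rot": [0,0,0]},{"jaw": 0.65,"offset": [0,0,0],"rot": [0,0,0]},{"jaw": 0.65,"offset": [0,0,-20],"rot": [0,0,0]},{"jaw": 0.65,"offset": [0,0,-40],"rot": [0,0,0]}]'

```text
time_s: 30.6
eef_pos: [0.4588, -0.1457, 0.2025]
eef_rot: [-0.002, 0.143, 0.99, 0.001]
wrist_force: [-0.1, 0.2, -0.8]
opening: 0.651
grasp_force: 0.0
```

Emit:
apply_moves --moves '[{"jaw": 0.65,"offset": [0,0,-50],"rot": [0,0,0]},{"jaw": 0.65,"offset": [30,0,-10],"rot": [0,0,0]},{"jaw": 0.65,"offset": [30,20,0],"rot": [0,0,0]},{"jaw": 0.65,"offset": [0,0,0],"rot": [0,0,0]},{"jaw": 0.65,"offset": [0,0,0],"rot": [0,0,0]}]'

```text
time_s: 31.22
eef_pos: [0.4086, -0.1106, 0.2638]
eef_rot: [0.0, 0.143, 0.99, -0.0]
wrist_force: [0.2, 0.0, -1.2]
opening: 0.652
grasp_force: 0.0
```

Run:
```python
from h import *
for c in ['side']:
    im,d=ctrl.camera(c); P=cloud(c,d)
    cv2.imwrite('pics/f.png',cv2.resize(im[100:270,220:400,::-1],None,fx=3.3,fy=3.3))
    for t in ['vial_grip','flask_25_grip','flask_50_grip','flask_100_grip','sample_bottle_mid','beaker_mid']:
        for r in ctrl.outline_of(c,t)[:2]:
            p=P[r['region']&(d>0)]; print(t,round(r['score'],2),r['position'],np.median(p,0),np.percentile(p[:,2],98))
togo([0.4,0,.2])
```

```text
vial_grip 0.78 [400.1, 322.6] [ 0.5795 -0.6068  0.0255] 0.08059323684335908
vial_grip 0.75 [327.9, 198.3] [ 0.5436 -0.2036  0.0391] 0.09320326854041425
flask_25_grip 0.68 [282.1, 211.8] [ 0.413  -0.2364  0.0497] 0.13023552847285016
flask_50_grip 0.61 [316.9, 220.1] [ 0.4937 -0.2884  0.0577] 0.15644102222386977
flask_100_grip 0.89 [293.1, 186.0] [ 0.4625 -0.1579  0.0669] 0.19436968824499606
sample_bottle_mid 0.69 [310.6, 152.4] [0.5508 0.0638 0.0507] 0.09407198573598599
beaker_mid 0.58 [346.0, 156.9] [0.6431 0.0251 0.0344] 0.057036624672655356
t 31.57 pos [ 0.4084 -0.1105  0.2635] open 0.648 gf 0.0 F [0.5 0.6 0.5] tilt [-0.0005  0.0003 -1.    ]
  offset mm [ 39.4 103.6  63.5]
```

View pics/f.png

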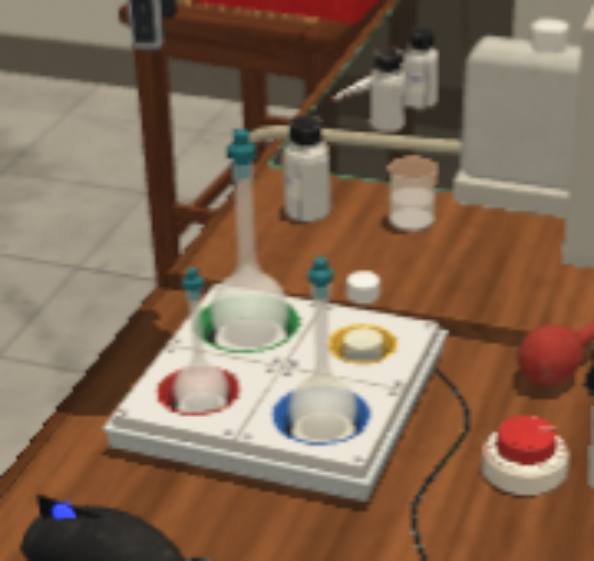

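The side view shows all four pieces upright and seated in their own wells: 100 ml in green (293,186), 25 ml in red (282,212), 50 ml in blue (317,220) and the vial in yellow (328,198). The sample bottle and beaker have not moved.

```bash
python3 -c "
from bench import ctrl
print(ctrl.hand_in())"
```

```text
the job is handed in; nothing more can be done
None
```

The job is handed in: the vial and all three flasks stand upright and right down in their own wells, and the sample bottle and beaker are where they started; the run took about 32 s of the 112 s allowed, and no verdict came back.

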